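# Nest the small sample pan in the large one, handles apart

### The arm

A 6-joint arm with a two-finger parallel gripper is mounted at the origin on a cart in front of the work surface, level with it; the furniture and walls round the work are solid. World frame = base frame: x ahead of the robot, y to its left, z up, the work surface at z = 0. Lengths are in m, angles in rad, forces in N, time in s.
With the tool pointing down it reaches from about 0.35 to 0.85 m from the base axis. Payload 8.1 kg.
Tool frame: the origin (TCP) lies at the very end of the fingers, on their centre line; the grasp point (between the pads) lies robot.hold_point_z behind it (robot.hold_point_z is the distance from the TCP to the grasp point, in m); z points along the fingers, y is the direction in which the jaws open and shut (so a half turn about z gives the same grasp; the last joint's range is limited). The gripper opens to 93 mm and grips with 3 to 60 N. Pads are 15 mm wide; open, the fingers measure 128 mm over their backs; the gripper's body (75 mm by 188 mm) begins 65 mm behind the grasp point.
Start: joints at [-1.277, 0.13, 1.488, -0, 1.523, -0.085], TCP at [0.222, -0.557, 0.197] pointing down, gripper open.
Joint ranges: [-2.96, 2.96], [-0.89, 2.26], [0.02, 2.5], [-1.34, 4.48], [0, 2.73], [-2.66, 2.66]. Speed limits (rad/s): [2.39, 2.39, 2.79, 3.14, 3.14, 3.14].

### API

Orientations are given as a rotation vector (axis times angle).
In Python, from plant import robot, cams gives the robot as it stands. The module is installed in compiled form; this text tells all that it offers.
- The arm moves only by the tool step_arm, never from a script. Its argument "deltas" is a list of rows, each an object with "offset": the shift along the tool's x, y, z in cm, a list of three; "roll": the turn about the tool's z in rad. In form: [{"offset": [x, y, z], "roll": roll}, ...]. A call has 1 to 12 rows; each row shifts and turns the commanded pose from where the row before left it, along the tool's axes as they then stand; what a row does not reach is not made up. A row lasts 1/8 s, in which the tool goes at most 62.5 mm and 10.7 degrees, less where a joint would pass 70% of its speed; a pose out of reach is approached as far as the arm can. A call with a gripper value outside its range is refused whole. "fingers" is the finger opening in cm, from 0 to 9.3, set as the call begins (left out, the last holds). The fingers move at their own pace and stop on an object; "grip_force" is the grip in N (left out, the last holds). Time passes only in rows, so rows that do not move let the fingers close. It gives the time, the measured TCP pose, the force and the opening at its end, in the units of the state.
- robot.read_state(): the state, without advancing time (a new reading comes with each control period).
- cams.read_camera(name): name is "scene" or "top" or "wrist"; returns a dict with "pixels" (384x512x3 uint8, red, green, blue), "fx", "fy", "cx", "cy" (pixels), "extrinsics" (4x4, takes a point from world to camera coordinates). Camera axes: x right, y down, z forward; pixel columns grow to the right and rows downward; lengths in m; the calibration is good to about 2 mm. The wrist camera is an equidistant fisheye: a pixel r from the principal point sees the ray r / f radians off the axis. A picture is of the moment at which its call begins. There is no depth.
- robot.close_job(): hands the job in, once; it reports no verdict.
Trained networks look in a picture, given as the dict that the camera call returned (one of the last four; its "shot" number tells which), for a name from the list of things; names that differ only in an ending like _2 or _b are one class to them, and where a whole thing is asked for, a point or a joint stands for the part that bears it (a point fixed in the world has none). Each returns a list of dicts, best first, with "score" (0 to 1); they miss things now and then, are a little off and sometimes report something else, mostly with a low value. They report only what shows in the picture. A call takes as long as a camera call.
- cams.boxes_of(picture, thing): "xy" ([column, row] in pixels, amid what is visible of it).
- cams.silhouettes(picture, thing): "mask" (384x512 bool, what is visible of it) and "xy" ([column, row] in pixels, amid what is visible of it).
- cams.pinpoint(picture, thing): "xy" ([column, row] in pixels: a listed point, or the origin of a listed thing).
The state is a dict: "t": time; "q": joint angles; "dq": joint speeds; "joint_torque": joint torques, N m; "tool_pos": TCP position; "orientation": TCP orientation; "force": force on the tool from outside, world axes, zero at the start; "wrist_torque": the same for the moment, N m; "opening": finger opening in m.
Only numpy, scipy, OpenCV 4.12 (cv2) and the standard library are available. Lean on these libraries where they do the work, as an engineer would, in place of code of your own. Each camera call takes 0.05 s, during which the arm holds its last target. There are 200 camera calls.

### The job

Three steel sample pans with long handles stand on the bench. Nest the narrowest one inside the widest one so that it stands flat on its floor, with its handle turned at least a quarter turn away from the large pan's handle so that the handles clear each other. Leave the large pan and the shallow middle pan standing where they are.

Things in the scene. Friction and masses are not known exactly. Their poses are not given: they have to be found in the camera images.
- small_grip (a point): grip point in the middle of the small pan's handle section, 88 mm out from the cup's axis, 53 mm above its underside; x points along the handle to the cup, z up. Small pan: the narrowest and deepest, a steel cup 68 mm wide, 60 mm high, about 0.18 kg, with a level black bar handle 14 mm wide and 14 mm high, from 52 to 125 mm from the axis, underside 46 mm above the cup's underside
- small_centre (a point): centre of the small pan's cup, on its axis half-way up, 30 mm above its underside; x points away from its handle, z up. Once it stands in the large pan its handle passes 8 mm above the large pan's rim
- large_floor (a point): centre of the large pan's inner floor, 4 mm above its underside; x points away from its handle, z up. Widest pan, steel: 116 mm wide, 110 inside, 42 high, walls 3. Its black handle rises from the rim, then runs level from 76 to 165 mm from the axis, 18 mm wide, underside 55 and top 71 mm above the bench: in the way of the small pan's handle if both point the same way
- mid_centre (a point): centre of the middle pan, not to be used: steel, 92 mm wide, shallow (30 mm high), its black handle 14 mm wide along -x reaching 135 mm from the axis, top 39 mm above the bench; this point is 15 mm above its underside

How it is judged:
At the end, for the whole second after the job is handed in: Small pan upright (5 degrees), at rest on the large pan's floor (within 25 mm of its axis, 7 mm in height), its grip point at most 45 mm to the handle side of the large pan's centre (handles about 60 degrees apart or more). Large pan upright, moved under 50 mm; middle pan under 40 mm (horizontal distance between small_centre and large_floor below 0.025 m and z of small_centre in the frame of large_floor between 0.022 and 0.037 m and angle between each of small_centre, large_floor's own z axis and vertical below 0.09 rad and x of small_grip in the frame of large_floor above -0.045 m and distance of large_floor from where it was at the start of the episode below 0.05 m and distance of mid_centre from where it was at the start of the episode below 0.04 m and linear speed of small_pan below 0.02 m/s); the robot touches nothing.
It also fails if it takes over 37 s, if anything falls off the work surface, if the arm or the gripper's body presses on something with over 40 N, if the wrist force passes 120 N, or if a joint passes its speed limit or range.

## Working session

There is one attempt and no reset: what is moved stays moved. The work goes in short steps, Python scripts to look and compute and a tool call to move; the robot and the scene stay as the last step left them, time stands still between calls to the robot, and variables do not carry over. Pictures are saved under pics/ and viewed, about 8 in all and at most 12, crops included, and the job is handed in when it is done.

Besides the shell and the picture viewer there is one more tool, called after "Emit:" by a JSON object that holds its "api" and its "payload", one argument or row to a line. step_arm: Moves the arm, as the interface text tells. Its arguments: {"type":"object","properties":{"deltas":{"type":"array"},"fingers":{"type":"number"},"grip_force":{"type":"number"}},"required":["deltas"]}

```bash
mkdir -p pics
cat > h.py <<'E'
import numpy as np, cv2
from plant import robot, cams
from scipy.spatial.transform import Rotation as R
def ray(p,uv,fish=False):
    x=(uv[0]-p['cx'])/p['fx'];y=(uv[1]-p['cy'])/p['fy']
    if fish:
        r=np.hypot(x,y); s=np.sin(r)/r if r>1e-9 else 1; d=np.array([x*s,y*s,np.cos(r)])
    else: d=np.array([x,y,1.])
    E=np.array(p['extrinsics']);Rm=E[:3,:3]
    return -Rm.T@E[:3,3], Rm.T@d
def onz(p,uv,z,fish=False):
    c,d=ray(p,uv,fish); return c+d*(z-c[2])/d[2]
def proj(p,X,fish=False):
    E=np.array(p['extrinsics']);c=E[:3,:3]@X+E[:3,3]
    if fish:
        th=np.arctan2(np.hypot(c[0],c[1]),c[2]);k=th/np.hypot(c[0],c[1]);return np.array([p['fx']*c[0]*k+p['cx'],p['fy']*c[1]*k+p['cy']])
    return np.array([p['fx']*c[0]/c[2]+p['cx'],p['fy']*c[1]/c[2]+p['cy']])
def save(p,n): cv2.imwrite('pics/'+n,p['pixels'][:,:,::-1])
Z=dict(small_grip=.053,small_centre=.03,large_floor=.004,mid_centre=.015)
E
python3 - <<'E'
from h import *
np.set_printoptions(precision=4,suppress=True)
s=robot.read_state();print(robot.hold_point_z,s)
ims=[]
for n in ['scene','top','wrist']:
    p=cams.read_camera(n);f=n=='wrist';im=p['pixels'][:,:,::-1].copy()
    print(n,ray(p,(p['cx'],p['cy']),f))
    for t in Z:
        for r in cams.pinpoint(p,t)[:2]:
            print(t,round(r['score'],2),np.array(r['xy']),onz(p,r['xy'],Z[t],f))
            cv2.circle(im,tuple(int(v) for v in r['xy']),3,(0,0,255),-1);cv2.putText(im,t,tuple(int(v)+4 for v in r['xy']),0,.35,(0,0,255))
    ims.append(im)
ims.append(ims[0]*0)
o=np.vstack([np.hstack(ims[:2]),np.hstack(ims[2:])]);cv2.imwrite('pics/a.png',cv2.resize(o,(800,600),interpolation=cv2.INTER_AREA))
E
```

```text
0.0188 {'t': 0.0, 'q': array([-1.2774,  0.1311,  1.4893, -0.    ,  1.523 , -0.0854]), 'dq': array([-0.0005, -0.0025, -0.0012,  0.0015, -0.0002,  0.0007]), 'joint_torque': array([ -0.0024, -55.9856, -49.1749,   0.0766,   0.0357,  -0.0001]), 'tool_pos': array([ 0.2217, -0.5569,  0.1956]), 'orientation': array([-3.0837, -0.5911,  0.0003]), 'force': array([0.2038, 0.4149, 0.8767]), 'wrist_torque': array([ 0.0194, -0.0027,  0.0275]), 'opening': 0.09306775704960249}
scene (array([0.2503, 0.529 , 0.6924]), array([ 0.3095, -0.6256, -0.7162]))
small_grip 0.76 [227.4 305.3] [0.4571 0.2521 0.053 ]
small_centre 0.75 [186.6 293.2] [0.5482 0.2533 0.03  ]
large_floor 0.56 [243.  202.2] [ 0.571  -0.0265  0.004 ]
mid_centre 0.72 [280.5 150.1] [ 0.5614 -0.2362  0.015 ]
top (array([0.3572, 0.0047, 1.2577]), array([ 0.148 ,  0.01  , -0.9889]))
small_grip 0.91 [172.  218.3] [0.4434 0.2554 0.053 ]
small_centre 0.57 [171.7 189.3] [0.5306 0.2655 0.03  ]
small_centre 0.54 [269.9 177.6] [ 0.5715 -0.0237  0.03  ]
large_floor 0.98 [272.2 176.4] [ 0.5799 -0.0311  0.004 ]
wrist (array([ 0.2998, -0.5265,  0.3841]), array([-0.2804, -0.1118, -0.9534]))
```

View pics/a.png

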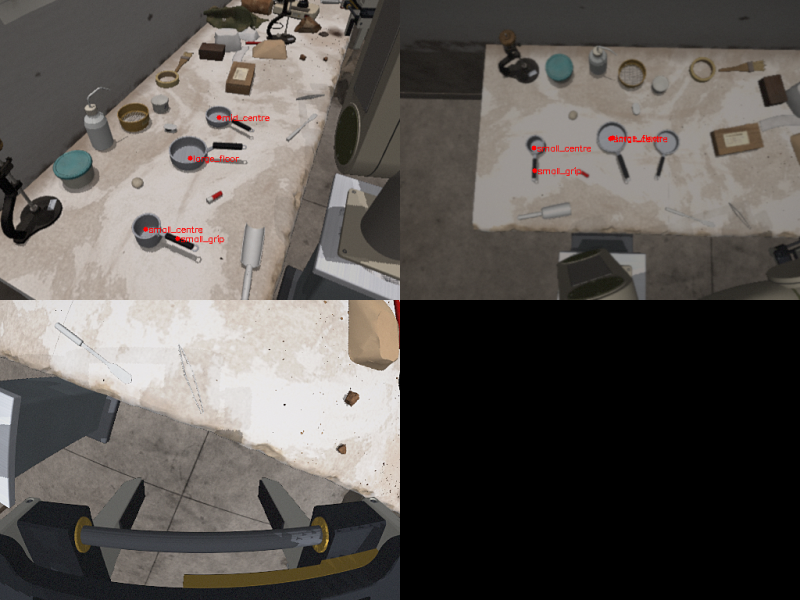

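The picture shows the small pan at left in the top view (cup about 343,378 full-res/2 scale, handle towards the robot). The large pan is in the centre with its handle towards the robot and slightly right, and the middle pan is right of it. I'm moving over the small pan for a close look.

Emit:
{"api": "step_arm", "payload": {
  "deltas": [
    {"offset": [4.5,-3.7,-0.4],"roll": 0},
    {"offset": [4.5,-3.7,-0.4],"roll": 0},
    {"offset": [4.5,-3.7,-0.4],"roll": 0},
    {"offset": [4.5,-3.7,-0.4],"roll": 0},
    {"offset": [4.5,-3.7,-0.4],"roll": 0},
    {"offset": [4.5,-3.7,-0.4],"roll": 0},
    {"offset": [4.5,-3.7,-0.4],"roll": 0},
    {"offset": [4.5,-3.7,-0.4],"roll": 0},
    {"offset": [2.1,-5.4,0],"roll": 0},
    {"offset": [2.1,-5.4,0],"roll": 0},
    {"offset": [2.1,-5.4,0],"roll": 0},
    {"offset": [2.1,-5.4,0],"roll": 0}
  ]
}}

```text
t: 2.25
tool_pos: [0.4449, 0.0843, 0.229]
orientation: [3.085, 0.591, 0.002]
force: [1.4, 0.6, -0.1]
opening: 0.0928
```

Emit:
{"api": "step_arm", "payload": {
  "deltas": [
    {"offset": [2.1,-5.4,0],"roll": 0},
    {"offset": [2.1,-5.4,0],"roll": 0},
    {"offset": [2.1,-5.4,0],"roll": 0},
    {"offset": [0,0,0],"roll": -0.184},
    {"offset": [0,0,0],"roll": -0.184},
    {"offset": [0,0,0],"roll": -0.184},
    {"offset": [0,0,0],"roll": -0.184},
    {"offset": [0,0,0],"roll": -0.184},
    {"offset": [0,0,0],"roll": -0.184},
    {"offset": [0,0,0],"roll": -0.184},
    {"offset": [0,0,0],"roll": -0.184},
    {"offset": [0,0,0],"roll": -0.184}
  ]
}}

```text
t: 3.75
tool_pos: [0.4437, 0.2563, 0.2288]
orientation: [1.643, 2.678, 0.0]
force: [0.5, 0.3, 0.6]
opening: 0.0929
```

Emit:
{"api": "step_arm", "payload": {
  "deltas": [
    {"offset": [0,0,0],"roll": -0.184},
    {"offset": [0,0,0],"roll": -0.184},
    {"offset": [0,0,0],"roll": -0.184},
    {"offset": [0,0,0],"roll": -0.184},
    {"offset": [0,0,0],"roll": -0.184},
    {"offset": [0,0,0],"roll": -0.184},
    {"offset": [0,0,0],"roll": 0}
  ]
}}

```text
t: 4.62
tool_pos: [0.4437, 0.2563, 0.2287]
orientation: [0.006, 3.141, 0.0]
force: [-0.4, -0.2, 0.6]
opening: 0.0927
```

```bash
cat > look.py <<'E'
from h import *
import sys
np.set_printoptions(precision=4,suppress=True)
s=robot.read_state();M=R.from_rotvec(s['orientation']).as_matrix();print(s['t'],s['tool_pos'],s['q'],s['force'],s['opening'],'yaw',np.arctan2(M[1,0],M[0,0]),M[:,2])
ims=[]
for n in sys.argv[2].split(','):
    p=cams.read_camera(n);f=n=='wrist';im=p['pixels'][:,:,::-1].copy()
    for t in Z:
        for r in cams.pinpoint(p,t)[:2]:
            print(n,t,round(r['score'],2),np.array(r['xy']),onz(p,r['xy'],Z[t],f))
            cv2.circle(im,tuple(int(v) for v in r['xy']),2,(0,0,255),-1);cv2.putText(im,t,tuple(int(v)+4 for v in r['xy']),0,.35,(0,0,255))
    ims.append(im)
o=np.hstack(ims)
if len(ims)>1: o=cv2.resize(o,(800,300),interpolation=cv2.INTER_AREA)
cv2.imwrite('pics/'+sys.argv[1],o)
E
python3 look.py b.png wrist,top
```

```text
4.625 [0.4437 0.2563 0.2287] [ 0.4236 -0.12    1.6813  0.      1.5801 -1.1433] [-0.4299 -0.1775  0.5914] 0.09270158263715465 yaw 3.13768041876211 [ 0.0002  0.0001 -1.    ]
wrist small_grip 0.78 [258.3 175.1] [0.4501 0.2567 0.053 ]
wrist small_grip 0.48 [258.1 230. ] [0.5257 0.2562 0.053 ]
wrist small_centre 0.72 [ 98.7 239.4] [ 0.5584 -0.0008  0.03  ]
wrist small_centre 0.58 [258.  232.3] [0.5399 0.256  0.03  ]
wrist mid_centre 0.6 [ 13.4 233.2] [ 0.5675 -0.2283  0.015 ]
top small_centre 0.87 [173.2 189.1] [0.5312 0.2611 0.03  ]
top large_floor 0.72 [270.4 175.5] [ 0.5825 -0.0257  0.004 ]
top mid_centre 0.83 [339.3 180.7] [ 0.569  -0.2315  0.015 ]
```

View pics/b.png

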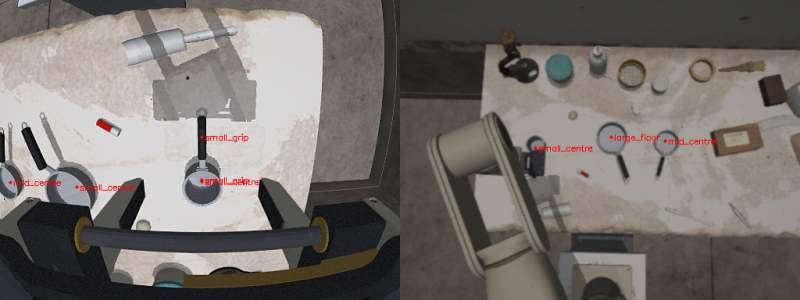

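The wrist picture shows the black handle at (258,175) and the cup at (258,232), aligned with the tool and between the fingers. Positions agree to a few mm (grip about 0.449, 0.2565). I'm descending to grip.

Emit:
{"api": "step_arm", "payload": {
  "deltas": [
    {"offset": [-0.5,0,4.5],"roll": 0},
    {"offset": [0,0,5],"roll": 0},
    {"offset": [0,0,4.5],"roll": 0},
    {"offset": [0,0,3],"roll": 0},
    {"offset": [0,0,2],"roll": 0},
    {"offset": [0,0,0.5],"roll": 0},
    {"offset": [0,0,0],"roll": 0}
  ]
}}

```text
t: 6.0
tool_pos: [0.4489, 0.2563, 0.034]
orientation: [0.005, 3.141, 0.0]
force: [-0.8, -0.1, 0.1]
opening: 0.0931
```

Emit:
{"api": "step_arm", "payload": {
  "deltas": [
    {"offset": [0,0,0],"roll": 0},
    {"offset": [0,0,0],"roll": 0},
    {"offset": [0,0,0],"roll": 0},
    {"offset": [0,0,0],"roll": 0},
    {"offset": [0,0,0],"roll": 0},
    {"offset": [0,0,0],"roll": 0}
  ],
  "fingers": 0,
  "grip_force": 55
}}

```text
t: 6.75
tool_pos: [0.4487, 0.2562, 0.0336]
orientation: [-0.004, -3.142, -0.0]
force: [-0.5, -0.1, -0.8]
opening: 0.0375
```

Emit:
{"api": "step_arm", "payload": {
  "deltas": [
    {"offset": [0,0,0],"roll": 0},
    {"offset": [0,0,0],"roll": 0},
    {"offset": [0,0,0],"roll": 0},
    {"offset": [0,0,0],"roll": 0}
  ]
}}

```text
t: 7.25
tool_pos: [0.4487, 0.2563, 0.0336]
orientation: [-0.004, -3.142, -0.0]
force: [-0.2, -0.6, 1.2]
opening: 0.0128
```

Emit:
{"api": "step_arm", "payload": {
  "deltas": [
    {"offset": [0,0,-1],"roll": 0},
    {"offset": [0,0,-3],"roll": 0},
    {"offset": [0,0,-4],"roll": 0},
    {"offset": [0,0,-4],"roll": 0},
    {"offset": [0,0,-2],"roll": 0},
    {"offset": [0,0,0],"roll": 0},
    {"offset": [0,0,0],"roll": 0}
  ]
}}

```text
t: 8.12
tool_pos: [0.4478, 0.2558, 0.1717]
orientation: [-0.004, -3.139, 0.002]
force: [-0.1, 0.0, -2.9]
opening: 0.0127
```

```bash
sed -i 's/small_grip=.053/small_grip=.053/' look.py; python3 look.py c.png wrist,scene,top
```

```text
8.125 [0.4478 0.2558 0.1717] [ 0.4196 -0.0831  1.7506  0.      1.4768 -1.1484] [-0.1305  0.0434 -2.9274] 0.012700777140272195 yaw 3.1387700399182954 [-0.0025 -0.0011 -1.    ]
wrist small_grip 0.67 [258.6 245.7] [0.5232 0.2562 0.053 ]
wrist small_centre 0.91 [256.6 321. ] [0.6605 0.2532 0.03  ]
wrist large_floor 0.88 [ 80.9 252. ] [ 0.5706 -0.021   0.004 ]
scene small_grip 0.7 [222.7 264. ] [0.5084 0.1782 0.053 ]
scene small_centre 0.59 [177.5 255.2] [0.6143 0.1865 0.03  ]
scene large_floor 0.84 [243.7 200.6] [ 0.5718 -0.032   0.004 ]
scene mid_centre 0.76 [277.2 150.2] [ 0.5696 -0.232   0.015 ]
top small_centre 0.95 [164.1 178.1] [0.5636 0.2897 0.03  ]
top small_centre 0.27 [269.8 179.9] [ 0.5646 -0.0235  0.03  ]
top large_floor 0.88 [270.6 176.6] [ 0.5792 -0.0263  0.004 ]
top mid_centre 0.66 [339.2 182.6] [ 0.5632 -0.2311  0.015 ]
```

View pics/c.png

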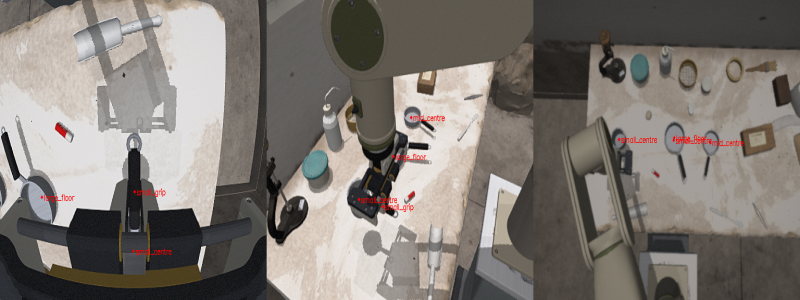

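The picture shows the pan lifted in the gripper (wrist view: handle at about 130,190, cup below it) and the large pan undisturbed. Its centre is about (0.575, -0.028). I'm carrying the small pan across and turning its handle to about 105°.

Emit:
{"api": "step_arm", "payload": {
  "deltas": [
    {"offset": [-1,-1.9,0],"roll": 0},
    {"offset": [-2,-3.8,0],"roll": 0},
    {"offset": [-2,-3.8,0],"roll": 0},
    {"offset": [-2,-3.8,0],"roll": 0},
    {"offset": [-2,-3.8,0],"roll": 0},
    {"offset": [-1.4,-2.8,0],"roll": 0}
  ]
}}

```text
t: 9.62
tool_pos: [0.5529, 0.0551, 0.1737]
orientation: [0.006, 3.141, -0.0]
force: [0.7, 0.4, -1.7]
opening: 0.0127
```

Emit:
{"api": "step_arm", "payload": {
  "deltas": [
    {"offset": [0,0,0],"roll": 0.1},
    {"offset": [0,0,0],"roll": 0.16},
    {"offset": [0,0,0],"roll": 0.16},
    {"offset": [0,0,0],"roll": 0.16},
    {"offset": [0,0,0],"roll": 0.16},
    {"offset": [0,0,0],"roll": 0.16},
    {"offset": [0,0,0],"roll": 0.16},
    {"offset": [0,0,0],"roll": 0.16},
    {"offset": [0,0,0],"roll": 0.09},
    {"offset": [0,0,0],"roll": 0},
    {"offset": [0,0,0],"roll": 0}
  ]
}}

```text
t: 11.0
tool_pos: [0.5522, 0.057, 0.1737]
orientation: [1.915, 2.491, 0.0]
force: [0.4, -0.4, -1.1]
opening: 0.0128
```

```bash
python3 look.py d.png wrist,scene
python3 - <<'E'
from h import *
np.set_printoptions(precision=4,suppress=True)
s=robot.read_state();z=s['tool_pos'][2]
M=R.from_rotvec(s['orientation']).as_matrix()
exp=s['tool_pos']+M@np.array([-.088,0,-.0188+.023]);print('expected centre',exp)
for n in ['wrist','scene','top']:
    p=cams.read_camera(n);f=n=='wrist'
    print(n,'exp px',proj(p,exp,f))
    for r in cams.pinpoint(p,'small_centre')[:1]: print(r['xy'],onz(p,r['xy'],exp[2],f))
    for r in cams.pinpoint(p,'large_floor')[:1]: print('L',r['xy'],r['score'],onz(p,r['xy'],.004,f))
    for r in cams.silhouettes(p,'large_floor')[:1]:
        m=r['mask'];dark=m&(p['pixels'].max(2)<70);print(m.sum(),dark.sum())
        if dark.sum()>20:
            v,u=np.nonzero(dark);print('handle',onz(p,(u.mean(),v.mean()),.063,f))
E
```

```text
11.0 [0.5522 0.057  0.1737] [ 0.0104  0.0209  1.6453  0.      1.4754 -0.2497] [ 0.4345 -0.4448 -1.1273] 0.01284045456417788 yaw 1.8308462493284692 [ 0.0001  0.     -1.    ]
wrist small_grip 0.96 [259.3 243.3] [ 0.5726 -0.015   0.053 ]
wrist small_centre 0.7 [257.9 322. ] [ 0.6081 -0.1545  0.03  ]
wrist large_floor 0.9 [263.  231.8] [ 0.5796 -0.0215  0.004 ]
scene small_grip 0.78 [232.1 163.7] [ 0.6337 -0.0934  0.053 ]
scene small_centre 0.86 [237.8 148.6] [ 0.6629 -0.1769  0.03  ]
scene large_floor 0.82 [239.  201.7] [ 0.5807 -0.0239  0.004 ]
scene mid_centre 0.61 [278.6 149.1] [ 0.5679 -0.238   0.015 ]
expected centre [ 0.5746 -0.0281  0.1694]
wrist exp px [258.3631 319.3047]
[255.6, 319.9] [ 0.5725 -0.0294  0.1694]
L [264.2, 231.9] 0.95 [ 0.581  -0.0213  0.004 ]
3008 937
handle [ 0.4807 -0.0559  0.063 ]
scene exp px [238.3464 148.8446]
[237.8, 149.6] [ 0.5745 -0.0254  0.1694]
L [240.1, 202.2] 0.62 [ 0.5774 -0.0235  0.004 ]
2058 543
handle [ 0.5094 -0.0257  0.063 ]
top exp px [273.0014 167.3911]
[273.6, 169.1] [ 0.5701 -0.0298  0.1694]
L [272.3, 176.7] 0.62 [ 0.5789 -0.0315  0.004 ]
527 165
handle [ 0.467  -0.0669  0.063 ]
```

View pics/d.png

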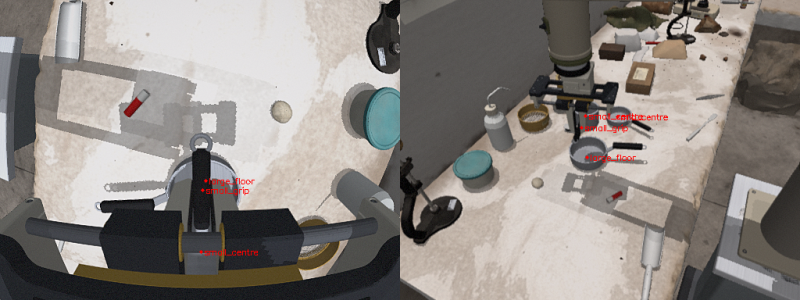

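The views agree: the small cup's centre is at about (0.573, -0.028) and the large pan's at about (0.579, -0.026). In the wrist view the large handle points left at (128,205), about 90° from the small handle. I'm shifting 5 mm and lowering.

Emit:
{"api": "step_arm", "payload": {
  "deltas": [
    {"offset": [0,0.5,1.5],"roll": 0},
    {"offset": [0,0,3],"roll": 0},
    {"offset": [0,0,3],"roll": 0},
    {"offset": [0,0,2],"roll": 0},
    {"offset": [0,0,1.5],"roll": 0},
    {"offset": [0,0,1],"roll": 0},
    {"offset": [0,0,0.5],"roll": 0},
    {"offset": [0,0,0],"roll": 0}
  ]
}}

```text
t: 13.1
tool_pos: [0.5572, 0.0582, 0.0489]
orientation: [1.917, 2.488, 0.0]
force: [-0.4, -0.0, -2.1]
opening: 0.0126
```

Emit:
{"api": "step_arm", "payload": {
  "deltas": [
    {"offset": [0,0,0.4],"roll": 0},
    {"offset": [0,0,0.4],"roll": 0},
    {"offset": [0,0,0.2],"roll": 0},
    {"offset": [0,0,0],"roll": 0},
    {"offset": [0,0,0],"roll": 0}
  ]
}}

```text
t: 13.72
tool_pos: [0.5572, 0.0581, 0.0388]
orientation: [1.917, 2.488, 0.0]
force: [-0.9, -0.2, 0.1]
opening: 0.0128
```

```bash
python3 look.py e.png wrist,scene
```

```text
13.725 [0.5572 0.0581 0.0388] [ 0.0125  0.1562  1.7582 -0.0001  1.2269 -0.2454] [-0.9438 -0.2234  0.1302] 0.01279888320105447 yaw 1.828780776229332 [ 0.0003 -0.0001 -1.    ]
wrist small_grip 0.66 [259.1 247.2] [0.5596 0.0504 0.053 ]
wrist small_centre 0.57 [256.1 323.1] [ 0.5799 -0.0359  0.03  ]
scene small_grip 0.72 [230.3 207.8] [0.5663 0.0403 0.053 ]
scene small_centre 0.58 [240.4 186.9] [ 0.5881 -0.0485  0.03  ]
scene large_floor 0.65 [241.4 199.8] [ 0.5782 -0.032   0.004 ]
scene mid_centre 0.63 [280.  152.9] [ 0.5579 -0.2245  0.015 ]
```

View pics/e.png

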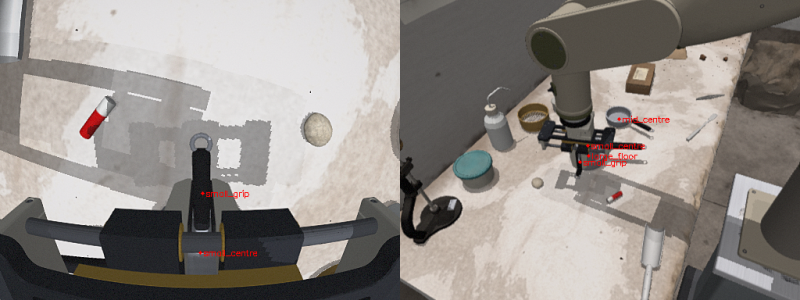

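The small pan is inside the large one, just above or at the floor. I'm easing down the last millimetre or so.

Emit:
{"api": "step_arm", "payload": {
  "deltas": [
    {"offset": [0,0,0.05],"roll": 0},
    {"offset": [0,0,0.05],"roll": 0},
    {"offset": [0,0,0],"roll": 0},
    {"offset": [0,0,0],"roll": 0}
  ]
}}

```text
t: 14.72
tool_pos: [0.557, 0.0583, 0.0377]
orientation: [1.917, 2.489, 0.0]
force: [-0.2, -0.0, 0.7]
opening: 0.0126
```

Emit:
{"api": "step_arm", "payload": {
  "deltas": [
    {"offset": [0,0,0.05],"roll": 0},
    {"offset": [0,0,0],"roll": 0},
    {"offset": [0,0,0],"roll": 0}
  ]
}}

```text
t: 15.1
tool_pos: [0.5572, 0.0584, 0.0374]
orientation: [1.917, 2.489, 0.001]
force: [-0.9, 1.7, 3.3]
opening: 0.0131
```

Emit:
{"api": "step_arm", "payload": {
  "deltas": [
    {"offset": [0,0,0],"roll": 0},
    {"offset": [0,0,0],"roll": 0},
    {"offset": [0,0,0],"roll": 0},
    {"offset": [0,0,0],"roll": 0},
    {"offset": [0,0,0],"roll": 0}
  ],
  "fingers": 4.5,
  "grip_force": 20
}}

```text
t: 15.72
tool_pos: [0.557, 0.0582, 0.0371]
orientation: [-1.917, -2.489, 0.0]
force: [-0.3, 0.8, -0.1]
opening: 0.0451
```

Emit:
{"api": "step_arm", "payload": {
  "deltas": [
    {"offset": [0,0,-1],"roll": 0},
    {"offset": [0,0,-3],"roll": 0},
    {"offset": [0,0,-4],"roll": 0},
    {"offset": [0,0,-5],"roll": 0},
    {"offset": [2,0,-5],"roll": 0},
    {"offset": [6,0,0],"roll": 0},
    {"offset": [6,0,0],"roll": 0},
    {"offset": [0,0,0],"roll": 0},
    {"offset": [0,0,0],"roll": 0}
  ]
}}

```text
t: 16.85
tool_pos: [0.5213, 0.1935, 0.2177]
orientation: [1.915, 2.489, 0.0]
force: [0.5, 0.2, -0.4]
opening: 0.0448
```

```bash
python3 look.py f.png wrist,scene
python3 - <<'E'
from h import *
p=cams.read_camera('scene');cv2.imwrite('pics/g.png',cv2.resize(p['pixels'][120:260,150:350,::-1],None,fx=4,fy=4,interpolation=cv2.INTER_CUBIC))
for t,z in [('small_centre',.034),('small_grip',.057),('large_floor',.004)]:
    for r in cams.pinpoint(p,t)[:1]: print(t,r['score'],onz(p,r['xy'],z))
E
```

```text
16.85 [0.5213 0.1935 0.2177] [ 0.2636  0.0031  1.583  -0.0005  1.5549  0.0046] [ 0.4722  0.2218 -0.3802] 0.04475118601810411 yaw 1.8298674521675087 [ 0.0006 -0.0003 -1.    ]
wrist small_grip 0.79 [257.2 272.8] [0.557  0.0537 0.053 ]
wrist small_centre 0.92 [259.2 311.7] [ 0.5835 -0.0341  0.03  ]
wrist large_floor 0.74 [259.7 296.3] [ 0.5813 -0.0221  0.004 ]
scene small_grip 0.71 [233.6 210.3] [0.5559 0.0438 0.053 ]
scene small_centre 0.94 [239.2 189.2] [ 0.5871 -0.0402  0.03  ]
scene large_floor 0.91 [238.5 201. ] [ 0.5829 -0.0255  0.004 ]
scene mid_centre 0.9 [278.4 150.3] [ 0.5664 -0.233   0.015 ]
small_centre 0.67 [ 0.58603523 -0.03966539  0.034     ]
small_grip 0.63 [0.56420689 0.04065479 0.057     ]
large_floor 0.6 [ 0.57265562 -0.01911718  0.004     ]
```

View pics/f.png

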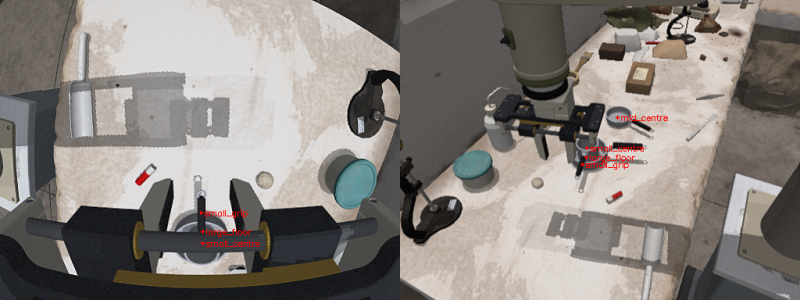

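View pics/g.png

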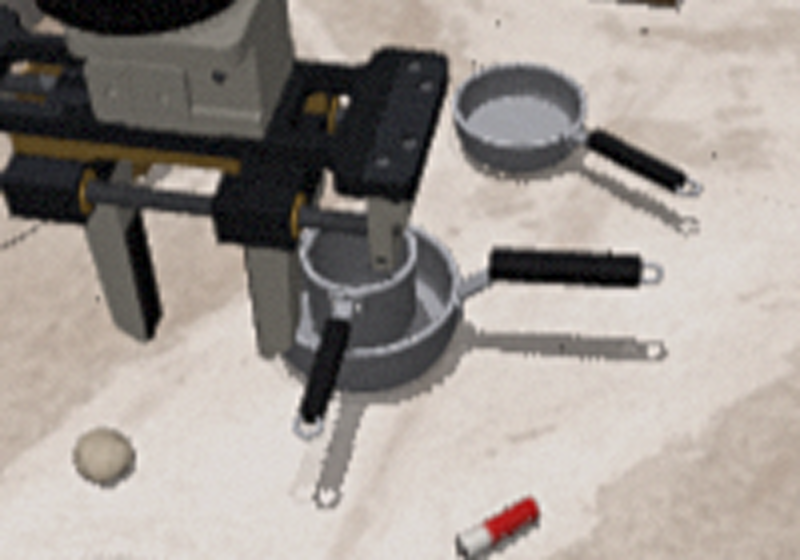

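The crop shows the small pan standing in the large one, with its handle (about 325,370) well away from the large handle (565,268). One finger hides part of the cup, so I'm backing off for a clear last check.

Emit:
{"api": "step_arm", "payload": {
  "deltas": [
    {"offset": [5,0,-3],"roll": 0},
    {"offset": [5,0,-3],"roll": 0},
    {"offset": [5,0,-3],"roll": 0},
    {"offset": [4,0,0],"roll": 0},
    {"offset": [0,0,0],"roll": 0},
    {"offset": [0,0,0],"roll": 0}
  ]
}}

```text
t: 18.3
tool_pos: [0.4727, 0.3769, 0.3066]
orientation: [1.917, 2.489, -0.002]
force: [0.4, 0.3, -0.4]
opening: 0.0451
```

```bash
python3 look.py h.png wrist,scene,top
python3 - <<'E'
from h import *
o=[]
for n,(a,b) in dict(scene=(120,160),top=(115,200)).items():
    p=cams.read_camera(n);o.append(cv2.resize(p['pixels'][a:a+130,b:b+130,::-1],(400,400),interpolation=cv2.INTER_CUBIC))
    for t,z in [('small_centre',.034),('small_grip',.057),('large_floor',.004)]:
        for r in cams.pinpoint(p,t)[:1]: print(n,t,r['score'],onz(p,r['xy'],z))
cv2.imwrite('pics/i.png',np.hstack(o))
E
```

```text
18.3 [0.4727 0.3769 0.3066] [ 0.5886  0.1261  1.2947 -0.0004  1.7218  0.3301] [ 0.3878  0.3173 -0.4393] 0.045087572073292434 yaw 1.8292505146872657 [-0.0005 -0.0009 -1.    ]
wrist small_grip 0.92 [259.  326.3] [0.559  0.0568 0.053 ]
wrist small_centre 0.83 [257.7 349.2] [ 0.5807 -0.0354  0.03  ]
wrist large_floor 0.6 [257.  336.4] [ 0.5751 -0.0204  0.004 ]
scene small_grip 0.9 [230.5 211. ] [0.5612 0.0486 0.053 ]
scene small_centre 0.71 [238.7 189.7] [ 0.5874 -0.0381  0.03  ]
scene large_floor 0.66 [240.7 200.9] [ 0.5781 -0.028   0.004 ]
scene mid_centre 0.58 [278.9 150.2] [ 0.5653 -0.2339  0.015 ]
top small_grip 0.79 [245.8 179.1] [0.5616 0.0467 0.053 ]
top small_centre 0.93 [272.6 177.4] [ 0.5723 -0.0316  0.03  ]
top large_floor 0.8 [270.7 175.5] [ 0.5825 -0.0266  0.004 ]
top mid_centre 0.87 [340.1 181.3] [ 0.5672 -0.2338  0.015 ]
scene small_centre 0.97 [ 0.57953164 -0.03662882  0.034     ]
scene small_grip 0.94 [0.55470598 0.0507433  0.057     ]
scene large_floor 0.81 [ 0.57559081 -0.02584386  0.004     ]
top small_centre 0.72 [ 0.57382817 -0.02498231  0.034     ]
top small_grip 0.71 [0.55965437 0.05322834 0.057     ]
top large_floor 0.87 [ 0.57669713 -0.02635562  0.004     ]
```

View pics/i.png

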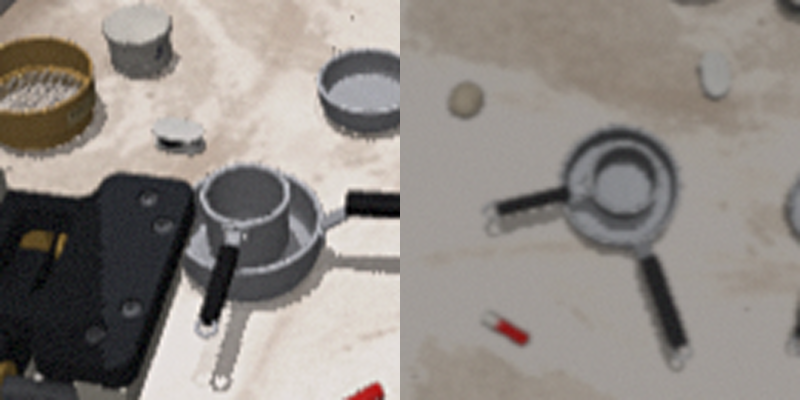

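The top crop shows the small cup (622,183) nearly concentric in the large pan (620,188), standing flat, with the handles about 90° apart. I'm handing it in.

```bash
python3 -c "
from plant import robot
print(robot.close_job())"
```

```text
the job is handed in; nothing more can be done
None
```

I gripped the small pan by its handle, carried it over the large pan and turned it about 75°. I then lowered it until it touched the floor, let go, backed the arm well away and handed the job in at about 18.5 s.

- **Nesting:** the last pictures show the small pan upright in the large pan. Its handle is about 90° from the large pan's handle.
- **Centring:** the small cup sits within about 1 cm of the large pan's axis. Single detections disagreed by up to about 15 mm, but the cup cannot be more than 21 mm off-centre inside the large pan.
- **Height:** I felt contact with the tool 4 mm above its height on the bench, which matches the large pan's floor.
- **Other pans:** the large and middle pans showed no movement beyond the measuring scatter of about 1 cm.
- **Limits:** forces read at the end of each move stayed below about 4 N.

I did not measure the small pan's tilt in degrees; I judged it only from the pictures.

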